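Fit the probe and set the vent of a water bath

ROBOT

A 6-joint arm with a two-finger parallel gripper is mounted at the origin on a cart in front of the work surface, level with it; the furniture and walls round the work are solid. World frame = base frame: x ahead of the robot, y to its left, z up, the work surface at z = 0. Lengths are in m, angles in rad, forces in N, time in s.
With the tool pointing down it reaches from about 0.35 to 0.875 m from the base axis. Payload 15.5 kg.
Tool frame: the origin (TCP) lies between the finger pads; the fingertips stand 14 mm ahead of it and the grasp point (between the pads) lies 5 mm behind it; z points along the fingers, y is the line along which they close (so a half turn about z gives the same grasp; the last joint's range is limited). The gripper opens to 85 mm and grips with 20 to 120 N. Pads are 22 mm wide; open, the fingers measure 114 mm over their backs; the gripper's body (76 mm by 85 mm) begins 54 mm behind the grasp point. The pads swing forward as they close: fully open they stand 13 mm farther back than shut.
Start: joints at [1.139, 0.494, 1.345, -0, 1.302, -0.096], TCP at [0.206, 0.59, 0.245] pointing down, gripper open.
Joint ranges: [-2.91, 2.91], [-0.82, 2.16], [0.22, 2.67], [-1.22, 4.37], [0.12, 2.79], [-3.08, 3.08]. Speed limits (rad/s): [1.89, 1.89, 2.57, 3.01, 3.01, 3.01].

INTERFACE

Orientations are given as a unit quaternion [x, y, z, w].
In Python, from cell import get_obs, grab_frame, camera_info, ticket gives the robot as it stands.
- The arm moves only by the tool step_arm, never from a script. Its argument "targets" is a list of rows, each an object of numbers: "dx", "dy", "dz": the shift along the world's x, y, z in mm; "ax", "ay", "az": the turn, a rotation vector about the world's x, y, z in degrees; "claw": the opening, from -1 (shut) to 1 (fully open). In form: [{"dx": .., "dy": .., "dz": .., "ax": .., "ay": .., "az": .., "claw": ..}, ...]. A call has 1 to 10 rows; each row shifts and turns the commanded pose from where the row before left it; what a row does not reach is not made up. A row lasts 1/12 s, in which the tool goes at most 41.7 mm and 7.16 degrees, less where a joint would pass 70% of its speed; a pose out of reach is approached as far as the arm can. A call is refused whole if a number of a shift passes 41.7 or a number of a turn 7.16, either way. A call with a gripper value outside its range is refused whole. The fingers move at their own pace and stop on an object; "grip_force" is the grip in N (left out, the last holds). Time passes only in rows, so rows that do not move let the fingers close. It gives the time, the measured TCP pose, the force, the opening and the grip force at its end, in the units of the state.
- get_obs(): the state, without advancing time (a new reading comes with each control period).
- grab_frame(name): name is "scene" or "top" or "wrist"; returns the picture (400x640x3 uint8, blue, green, red); there is no depth.
- camera_info(name): a dict with "mtx" (3x3 intrinsics, pixels), "k1" (the pictures are not rectified: a ray, as slopes to the right and down, at radius r is drawn at 1 + k1 r^2 times it, then the intrinsics apply), "camera_from_world" (4x4, takes a point from world to camera coordinates). Camera axes: x right, y down, z forward; pixel columns grow to the right and rows downward; lengths in m; the calibration is good to about 2 mm. A picture is of the moment at which its call begins: read the wrist's pose just before it. camera_info takes no time and is no camera call; for the wrist camera it gives the pose at the moment of the call.
- ticket.job_done(): hands the job in; it is judged then, once.
The state is a dict: "t": time; "q": joint angles; "dq": joint speeds; "joint_torque": joint torques, N m; "tcp_pos": TCP position; "orientation": TCP orientation; "contact_force": force on the tool from outside, world axes, zero at the start; "wrist_torque": the same for the moment, N m; "width": finger opening in m; "grip_force": force on a finger pad.
Only numpy, scipy, OpenCV 4.12 (cv2) and the standard library are available. Lean on these libraries where they do the work, as an engineer would, in place of code of your own. Each camera call takes 0.05 s, during which the arm holds its last target. There are 200 camera calls.

TASK

Get the worktop water bath ready for cooking: take the blue-handled temperature probe out of its stand and lower it, without letting it drop, through the slanted port in the bath's lid until its collar sits fully home on the mouth of the port. Set the red vent lever to its half-open yellow mark, and leave the other objects standing where they are. The order of the two jobs is free.

Things in the scene. Friction and masses are not known exactly. Their poses are not given: they have to be found in the camera images.
- probe: Temperature probe, loose, 0.12 kg, 130 mm long, round about its z axis. Origin at the centre of the underside of its steel collar; z runs along the rod towards the handle's end. Below the origin: steel rod, diameter 10 mm, 75 mm long, its last 11 mm tapering to 4 mm. Above: collar, diameter 32 mm, 5 mm thick, then blue handle, diameter 25 mm, from 5 to 55 mm. It starts upright in the stand.
- stand: Fixed storage stand: black round foot, diameter 72 mm, 8 mm high, with a white upright tube, outer diameter 36 mm, bore 18 mm, open at the top, 86 mm high. Origin at the centre of the foot's underside on the worktop; z up. The probe's collar rests on the tube's top, the rod hangs inside.
- bath: Fixed water bath, a metal box 160 x 240 mm (x, y) with a black lid 170 x 250 mm whose top is 128 mm above the worktop; 20 mm tabs on the lid at both y ends. Origin at the centre of its underside; its front with the control panel faces its -x.
- port: Round steel tube fixed in the lid, slanted 30 degrees from vertical towards the bath's front. Origin at the centre of its open mouth (163 mm above the worktop); z points out of the mouth along the bore. Outer diameter 32 mm, bore 13 mm, open right through to the empty inside of the bath. With the probe home, the probe's origin and z axis coincide with the port's.
- vent_lever (a joint): Angle of the vent lever about its vertical pivot, rad: 0 = closed (points to the bath's front, red mark), grows anticlockwise seen from above, 0.785 = half open (yellow mark), 1.571 = open (green mark, points to the bath's -y). It stays where it is left. The pivot lies at x = +30, y = -20 mm in the bath's frame.
- lever_grip (a point): Middle of the red upright grip at the lever's end, 55 mm from the pivot, 166 mm above the worktop. The grip is 36 mm long along the lever, 14 mm thick, 34 mm high (its top 183 mm above the worktop). The point's -x axis points along the lever away from the pivot.
- salt: Salt shaker with a grey top, 44 x 44 x 90 mm, loose bystander; origin at the centre of its underside.
- honey: Honey jar with a grey lid, 71 x 71 x 110 mm, loose bystander; origin at the centre of its underside.
- spice: Round spice jar with a black cap, 41 x 41 x 105 mm, loose bystander; origin at the centre of its underside.
Not all that is in view belongs to the job. There is more than one size of the probe; the one meant has the size given above.

How it is judged:
By the outcome, as a careful person would: the job done as asked, in the order asked, and still so for the second after the job is handed in, with the robot touching nothing.
It also fails if it takes over 56 s, if anything falls off the work surface, if the arm or the gripper's body presses on something with over 40 N, if the wrist force passes 120 N, or if a joint passes its speed limit or range.

## Working session

There is one attempt and no reset: what is moved stays moved. The work goes in short steps, Python scripts to look and compute and a tool call to move; the robot and the scene stay as the last step left them, time stands still between calls to the robot, and variables do not carry over. Pictures are saved under pics/ and viewed, at most 13 in all, crops included, and the job is handed in when it is done.

Besides the shell and the picture viewer there is one more tool, called as name([rows], argument=value, ...), one row to a line, values as JSON. step_arm: Moves the arm, as the interface text tells. Its arguments: {"type":"object","properties":{"targets":{"type":"array"},"grip_force":{"type":"number"}},"required":["targets"]}

```bash
ls; mkdir -p pics; python3 - <<'E'
from cell import *
import cv2,numpy as np
print(get_obs())
for n in("scene","top"):
    f=grab_frame(n);cv2.imwrite(f"pics/{n}0.png",f);c=camera_info(n);print(n,c)
E
```

```text
pics
{'t': 0.0, 'q': array([ 1.13948619e+00,  4.94145292e-01,  1.34616361e+00, -1.34695330e-07,
        1.30247053e+00, -9.55074777e-02]), 'dq': array([ 0.00083785,  0.00074514, -0.00102125,  0.00108007, -0.00073191,
       -0.00022162]), 'joint_torque': array([ 1.72617918e-03, -8.82178116e+01, -3.83871424e+01,  8.17360046e-05,
        1.01469006e-02,  8.13521410e-05]), 'tcp_pos': array([0.20580873, 0.5897711 , 0.24471279]), 'orientation': array([ 1.67113513e-01,  9.85937484e-01, -5.72941201e-04, -1.54440620e-04]), 'contact_force': array([-0.73247617, -0.33312363,  0.71894437]), 'wrist_torque': array([-0.03987074, -0.02007626, -0.00947573]), 'grip_force': 0.0, 'width': 0.08546864229424862}
scene {'mtx': array([[459.54001997,   0.        , 314.25157427],
       [  0.        , 459.54001997, 198.57947275],
       [  0.        ,   0.        ,   1.        ]]), 'k1': -0.015008333520667147, 'camera_from_world': array([[ 0.47824919, -0.87815162, -0.01128933, -0.52364802],
       [-0.61706564, -0.32685705, -0.71581734,  0.28893052],
       [ 0.62490616,  0.34930532, -0.69819631,  0.93318364],
       [ 0.        ,  0.        ,  0.        ,  1.        ]])}
top {'mtx': array([[398.81503306,   0.        , 314.12865573],
       [  0.        , 398.81503306, 194.25852535],
       [  0.        ,   0.        ,   1.        ]]), 'k1': -0.020108574021401187, 'camera_from_world': array([[-0.00639609, -0.99996567,  0.00526843, -0.31436096],
       [-0.9877964 ,  0.00549818, -0.15565357,  0.51498154],
       [ 0.15561926, -0.00619971, -0.98779766,  0.96080939],
       [ 0.        ,  0.        ,  0.        ,  1.        ]])}
```

View pics/scene0.png

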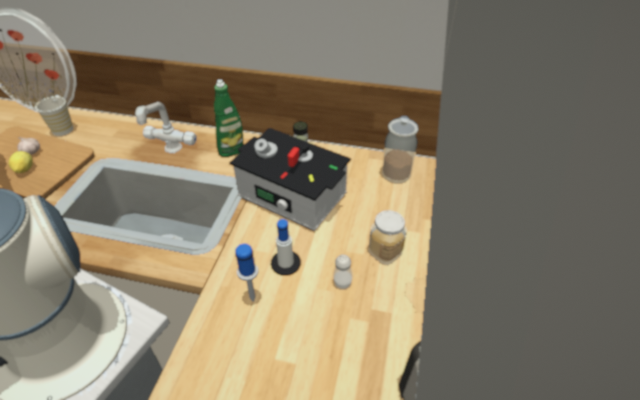

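View pics/top0.png

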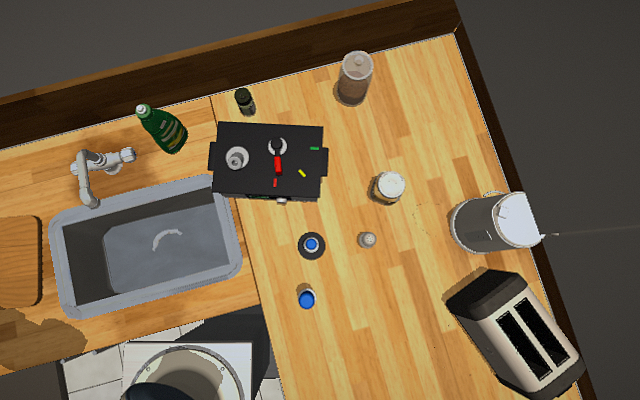

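The two views show two blue-handled candidates. One is in the white stand with a black foot (scene 283,232; top 311,244). The other is a bigger one standing free with no stand (scene 246,262; top 306,299). By the description it should be the one in the stand. The bath is at top ~(268,160), the port at (236,157) and the lever at (278,160). Next: measure and take a close crop.

```bash
cat > h.py <<'E'
import numpy as np,cv2
from cell import *
def ray(info,px):
    K=info["mtx"];k=info["k1"];T=info["camera_from_world"]
    d=np.array([(px[0]-K[0,2])/K[0,0],(px[1]-K[1,2])/K[1,1]]);u=d.copy()
    for _ in range(10):u=d/(1+k*(u@u))
    R=T[:3,:3];return -R.T@T[:3,3],R.T@np.array([*u,1])
def plane(info,px,z):
    o,d=ray(info,px);return o+d*(z-o[2])/d[2]
def proj(info,p):
    T=info["camera_from_world"];c=T[:3,:3]@np.asarray(p)+T[:3,3];u=c[:2]/c[2];u=u*(1+info["k1"]*(u@u))
    return info["mtx"][:2,:2]@u+info["mtx"][:2,2]
def two(i1,p1,i2,p2):
    o1,d1=ray(i1,p1);o2,d2=ray(i2,p2)
    s=np.linalg.lstsq(np.c_[d1,-d2],o2-o1,rcond=None)[0]
    a=o1+s[0]*d1;b=o2+s[1]*d2;return (a+b)/2,np.linalg.norm(a-b)
def blobs(f,lo,hi,amin=8,roi=None):
    h=cv2.cvtColor(f,cv2.COLOR_BGR2HSV);m=cv2.inRange(h,lo,hi)
    if roi:
        q=np.zeros_like(m);x0,y0,x1,y1=roi;q[y0:y1,x0:x1]=m[y0:y1,x0:x1];m=q
    n,l,s,c=cv2.connectedComponentsWithStats(m)
    return m,[(c[i].round(1),s[i]) for i in range(1,n) if s[i][4]>=amin]
E
python3 - <<'E'
from h import *
for n in("scene","top"):
    f=cv2.imread(f"pics/{n}0.png");c=camera_info(n)
    print(n,"cam",(-c["camera_from_world"][:3,:3].T@c["camera_from_world"][:3,3]).round(3))
    for nm,lo,hi in(("blue",(105,150,80),(125,255,255)),("red",(0,180,100),(6,255,255)),("yel",(25,180,150),(35,255,255)),("grn",(50,150,100),(75,255,255))):
        for b in blobs(f,lo,hi,8,(180,80,420,340))[1]: print(nm,b)
    if n=="top":
        m=blobs(f,(0,0,0),(180,90,60),8,(200,115,335,205))[0]
        cs=max(cv2.findContours(m,0,2)[0],key=cv2.contourArea);r=cv2.minAreaRect(cs)
        print(r);print(np.array([plane(c,p,.128) for p in cv2.boxPoints(r)]).round(3))
        # contour hull
        print(cv2.approxPolyDP(cs,3,True)[:,0].tolist())
        a=cv2.resize(f[115:320,200:420],None,fx=2.5,fy=2.5,interpolation=2)
    else: b=cv2.resize(f[120:310,220:420],None,fx=3,fy=3,interpolation=2)
cv2.imwrite("pics/a.png",a);cv2.imwrite("pics/b.png",b)
E
```

```text
scene cam [-0.154 -0.691  0.852]
blue (array([282.5, 229.6]), array([278, 220,   9,  20, 134], dtype=int32))
blue (array([243.6, 251.9]), array([237, 245,  14,  15, 170], dtype=int32))
blue (array([246.1, 266.4]), array([239, 258,  15,  17, 184], dtype=int32))
red (array([292.9, 156.3]), array([288, 148,  11,  18, 136], dtype=int32))
red (array([283.4, 174.7]), array([282, 173,   4,   5,  11], dtype=int32))
top cam [ 0.357 -0.311  1.031]
blue (array([310.6, 243.6]), array([306, 239,  10,  10,  83], dtype=int32))
blue (array([306.1, 300.5]), array([299, 293,  15,  16, 191], dtype=int32))
red (array([277.2, 163.7]), array([274, 156,   8,  17, 106], dtype=int32))
red (array([274.9, 182.2]), array([274, 178,   3,   9,  24], dtype=int32))
yel (array([301.9, 173.1]), array([299, 170,   7,   7,  21], dtype=int32))
grn (array([314.2, 148. ]), array([310, 147,   9,   3,  26], dtype=int32))
((263.99005126953125, 165.1995086669922), (125.44329833984375, 83.89521026611328), 2.862405300140381)
[[ 0.478 -0.054  0.128]
 [ 0.678 -0.056  0.128]
 [ 0.661 -0.352  0.128]
 [ 0.462 -0.34   0.128]]
[[219, 121], [217, 141], [210, 142], [209, 168], [214, 170], [212, 188], [200, 189], [200, 204], [213, 201], [213, 191], [244, 197], [261, 194], [316, 199], [319, 177], [326, 175], [327, 150], [320, 144], [321, 127]]Traceback (most recent call last):
  File "<stdin>", line 15, in <module>
cv2.error: OpenCV(4.12.0) :-1: error: (-5:Bad argument) in function 'imwrite'
> Overload resolution failed:
>  - img is not a numerical tuple
>  - Expected Ptr<cv::UMat> for argument 'img'
```

View pics/a.png

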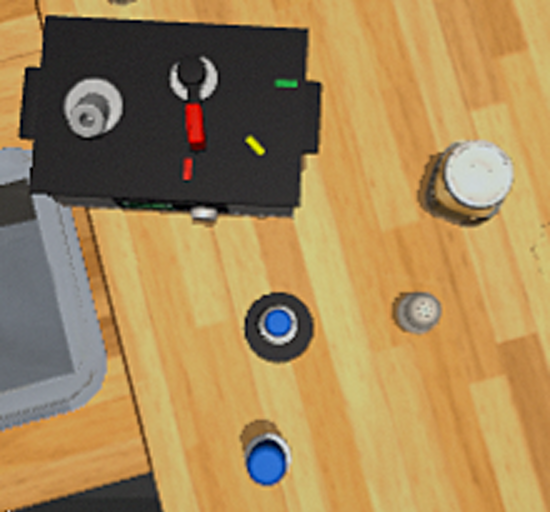

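The crop shows the lid, with its corners near top px (219,121), (323,127), (320,198) and (212,191). The port's open mouth is at about (236,163), the lever points at the red mark (closed), and the stand probe (311,244) has the slimmer handle. The free one (306,300) is about 15 px wide against 10 px, so it is the larger decoy.

```bash
python3 - <<'E'
from h import *
T=camera_info("top");S=camera_info("scene");f=cv2.imread("pics/top0.png");s=cv2.imread("pics/scene0.png")
print("probe top plane",plane(T,(310.6,243.6),.141).round(4),"big",plane(T,(306.1,300.5),.14).round(4))
# handle top triangulate: scene handle top center ~ (282.5,222)
print(two(T,(310.6,243.6),S,(282.3,222.5)))
for n,p in(("red",(274.9,182.2)),("yel",(301.9,173.1)),("grn",(314.2,148)),("c1",(219,121)),("c2",(323,127)),("c3",(320,198)),("c4",(212,191))): print(n,plane(T,p,.128).round(4))
print("grip",plane(T,(277.2,163.7),.175).round(4), "port",plane(T,(236,162.6),.163).round(4))
# lid left/right/back edges by dark mask
m=cv2.inRange(cv2.cvtColor(f,cv2.COLOR_BGR2GRAY),0,60)
def fit(pts):
    P=np.array([plane(T,p,.128)[:2] for p in pts]);v=cv2.fitLine(P.astype(np.float32),cv2.DIST_HUBER,0,.001,.001).ravel();return v.round(4),np.degrees(np.arctan2(v[1],v[0])).round(2)
print("back",fit([(c,115+np.argmax(m[115:140,c]>0)-.5) for c in range(226,314,4)]))
print("right",fit([(334-np.argmax(m[r,334:300:-1]>0)+.5,r) for r in list(range(130,146,2))+list(range(180,194,2))]))
print("left",fit([(205+np.argmax(m[r,205:235]>0)-.5,r) for r in list(range(125,140,2))]))
# black foot
m2=blobs(f,(0,0,0),(180,120,70),50,(290,225,335,262));print([(b[0],b[1]) for b in m2[1]])
c=max(cv2.findContours(m2[0],0,2)[0],key=cv2.contourArea);e=cv2.fitEllipse(c);print(e,plane(T,e[0],.008).round(4))
# white/grey port in both: gray bright low sat
cv2.imwrite("pics/c.png",np.vstack([cv2.resize(s[125:205,230:355],None,fx=4.8,fy=4.8,interpolation=2)[:, :600],cv2.resize(s[205:260,230:355],None,fx=3,fy=3,interpolation=2)[:, :375].copy() if 0 else np.zeros((1,600,3),np.uint8)]))
E
```

```text
probe top plane [ 0.3867 -0.3083  0.141 ] big [ 0.2639 -0.2979  0.14  ]
(array([ 0.38736958, -0.3091539 ,  0.14019844]), np.float64(0.002167709674333448))
red [ 0.528  -0.2268  0.128 ]
yel [ 0.5491 -0.2889  0.128 ]
grn [ 0.6088 -0.3178  0.128 ]
c1 [ 0.6758 -0.0934  0.128 ]
c2 [ 0.6597 -0.3388  0.128 ]
c3 [ 0.4907 -0.3303  0.128 ]
c4 [ 0.5083 -0.0826  0.128 ]
grip [ 0.5605 -0.2358  0.175 ] port [ 0.5664 -0.1429  0.163 ]
back (array([ 0.058 ,  0.9983,  0.6692, -0.2091], dtype=float32), np.float32(86.67))
right (array([ 0.9987, -0.0515,  0.5886, -0.333 ], dtype=float32), np.float32(-2.95))
left (array([ 1.    , -0.0071,  0.6489, -0.0886], dtype=float32), np.float32(-0.41))
[(array([311. , 245.7]), array([298, 232,  27,  27, 375], dtype=int32))]
((310.98870849609375, 245.2908172607422), (26.00580406188965, 26.412933349609375), 163.2576904296875) [ 0.3868 -0.3088  0.008 ]
```

View pics/c.png

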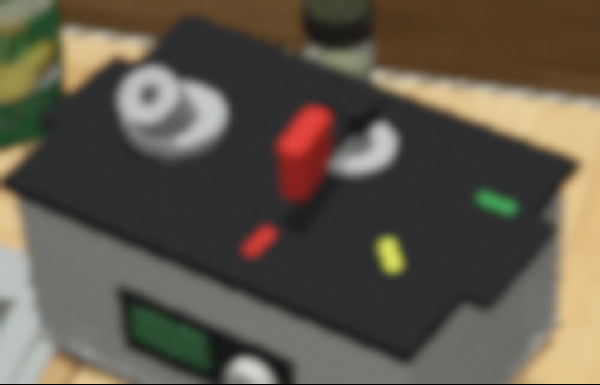

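The crop shows the port mouth at scene (261.7,144.6), the red grip slightly past the red mark, and the yellow mark at about (311,178).

Checks:
- **Bath:** yaw is about -3.3° and the pivot about (0.613,-0.2325), with the marks on an 85 mm radius.
- **Probe:** the axis is at (0.387,-0.309), and the triangulated height of 0.140 matches the expected 0.141.

Moving above the probe.

step_arm([
  {"dx": 40, "dy": -20, "dz": 15, "az": 4, "claw": 1},
  {"dx": 40, "dy": -40, "dz": 15, "az": 4},
  {"dx": 40, "dy": -40, "dz": 15, "az": 4},
  {"dx": 40, "dy": -40, "dz": 15, "az": 4},
  {"dx": 30, "dy": -40, "dz": 15},
  {"dx": 20, "dy": -40, "dz": 10},
  {"dx": 0, "dy": -40},
  {"dx": 0, "dy": -40},
  {"dx": 0, "dy": -40},
  {"dx": 0, "dy": -40},
])

```text
schema error: expected keys dx, dy, dz, ax, ay, az, claw
```

step_arm([
  {"dx": 0, "dy": -40},
  {"dx": 0, "dy": -40},
  {"dx": 0, "dy": -40},
  {"dx": 0, "dy": -40},
  {"dx": 0, "dy": -40},
  {"dx": 0, "dy": -40},
  {"dx": 0, "dy": -40},
  {"dx": 0, "dy": -40},
  {"dx": 0, "dy": -40},
  {"dx": 0, "dy": -40},
])

```text
schema error: expected keys dx, dy, dz, ax, ay, az, claw
```

All keys are required.

step_arm([
  {"dx": 40, "dy": -20, "dz": 15, "ax": 0, "ay": 0, "az": 4, "claw": 1},
  {"dx": 40, "dy": -40, "dz": 15, "ax": 0, "ay": 0, "az": 4, "claw": 1},
  {"dx": 40, "dy": -40, "dz": 15, "ax": 0, "ay": 0, "az": 4, "claw": 1},
  {"dx": 40, "dy": -40, "dz": 15, "ax": 0, "ay": 0, "az": 4, "claw": 1},
  {"dx": 30, "dy": -40, "dz": 15, "ax": 0, "ay": 0, "az": 0, "claw": 1},
  {"dx": 20, "dy": -40, "dz": 10, "ax": 0, "ay": 0, "az": 0, "claw": 1},
  {"dx": 0, "dy": -40, "dz": 0, "ax": 0, "ay": 0, "az": 0, "claw": 1},
  {"dx": 0, "dy": -40, "dz": 0, "ax": 0, "ay": 0, "az": 0, "claw": 1},
  {"dx": 0, "dy": -40, "dz": 0, "ax": 0, "ay": 0, "az": 0, "claw": 1},
  {"dx": 0, "dy": -40, "dz": 0, "ax": 0, "ay": 0, "az": 0, "claw": 1},
])

```text
t: 0.93
tcp_pos: [0.3683, 0.2569, 0.3114]
orientation: [0.028, 1.0, -0.0, -0.0]
contact_force: [0.9, -1.0, -0.4]
width: 0.0854
grip_force: 0.0
```

step_arm([
  {"dx": 0, "dy": -40, "dz": 0, "ax": 0, "ay": 0, "az": 0, "claw": 1},
  {"dx": 0, "dy": -40, "dz": 0, "ax": 0, "ay": 0, "az": 0, "claw": 1},
  {"dx": 0, "dy": -40, "dz": 0, "ax": 0, "ay": 0, "az": 0, "claw": 1},
  {"dx": 0, "dy": -40, "dz": 0, "ax": 0, "ay": 0, "az": 0, "claw": 1},
  {"dx": 0, "dy": -40, "dz": 0, "ax": 0, "ay": 0, "az": 0, "claw": 1},
  {"dx": 0, "dy": -40, "dz": 0, "ax": 0, "ay": 0, "az": 0, "claw": 1},
  {"dx": 0, "dy": -40, "dz": 0, "ax": 0, "ay": 0, "az": 0, "claw": 1},
  {"dx": 0, "dy": -40, "dz": 0, "ax": 0, "ay": 0, "az": 0, "claw": 1},
  {"dx": 0, "dy": -40, "dz": 0, "ax": 0, "ay": 0, "az": 0, "claw": 1},
  {"dx": 0, "dy": -40, "dz": 0, "ax": 0, "ay": 0, "az": 0, "claw": 1},
])

```text
t: 1.77
tcp_pos: [0.3681, -0.1433, 0.3117]
orientation: [0.028, 1.0, -0.0, 0.0]
contact_force: [2.0, 0.5, 0.7]
width: 0.0854
grip_force: 0.0
```

step_arm([
  {"dx": 5, "dy": -35, "dz": -3, "ax": 0, "ay": 0, "az": 0, "claw": 1},
  {"dx": 5, "dy": -35, "dz": -3, "ax": 0, "ay": 0, "az": 0, "claw": 1},
  {"dx": 5, "dy": -35, "dz": -3, "ax": 0, "ay": 0, "az": 0, "claw": 1},
  {"dx": 4, "dy": -35, "dz": -3, "ax": 0, "ay": 0, "az": 0, "claw": 1},
  {"dx": 0, "dy": -26, "dz": 0, "ax": 0, "ay": 0, "az": 0, "claw": 1},
  {"dx": 0, "dy": 0, "dz": 0, "ax": 0, "ay": 0, "az": 0, "claw": 1},
  {"dx": 0, "dy": 0, "dz": 0, "ax": 0, "ay": 0, "az": 0, "claw": 1},
])

```text
t: 2.35
tcp_pos: [0.3875, -0.3082, 0.299]
orientation: [0.029, 1.0, 0.0, -0.0]
contact_force: [-0.4, 0.7, 0.3]
width: 0.0854
grip_force: 0.0
```

```bash
python3 - <<'E'
from h import *
print(get_obs()["tcp_pos"]);W=camera_info("wrist");f=grab_frame("wrist");cv2.imwrite("pics/w0.png",f)
print(W["mtx"][0],(-W["camera_from_world"][:3,:3].T@W["camera_from_world"][:3,3]).round(3))
print("expect",proj(W,(.387,-.309,.141)))
for b in blobs(f,(105,150,80),(125,255,255),50)[1]: print(b,plane(W,b[0],.141).round(4))
E
```

```text
[ 0.38752252 -0.30818042  0.299044  ]
[294.54844172   0.         313.86834935] [ 0.308 -0.304  0.428]
expect [313.68940828 189.21438351]
(array([475.9,  53.2]), array([471,  41,   9,  26, 103], dtype=int32)) [ 0.2704 -0.1578  0.141 ]
(array([450.7,  55.6]), array([ 431,   42,   41,   29, 1002], dtype=int32)) [ 0.2712 -0.1801  0.141 ]
```

View pics/w0.png

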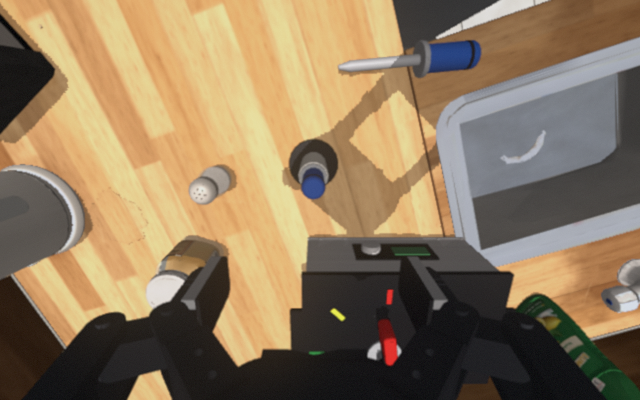

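The wrist view shows the stand probe's handle at (313,186), as expected at (314,189). The larger decoy, seen upright at the start, now lies on the top at (450,55). I'll check where it is from above.

```bash
python3 - <<'E'
from h import *
f=grab_frame("top");g=grab_frame("scene");T=camera_info("top");S=camera_info("scene")
for b in blobs(f,(105,150,80),(125,255,255),20)[1]: print("top",b,plane(T,b[0],.02).round(3))
for b in blobs(g,(105,150,80),(125,255,255),20)[1]: print("scene",b,plane(S,b[0],.02).round(3))
W=camera_info("wrist");print([plane(W,p,.02).round(3) for p in((450,55),(340,67),(480,52))])
cv2.imwrite("pics/d.png",np.hstack([cv2.resize(f[180:360,220:420],None,fx=2,fy=2),cv2.resize(g[200:380,140:340],None,fx=2,fy=2)]))
E
```

```text
top (array([225.8, 299.3]), array([224, 293,   4,  13,  40], dtype=int32)) [ 0.255 -0.098  0.02 ]
top (array([239.4, 298.7]), array([229, 293,  22,  13, 249], dtype=int32)) [ 0.257 -0.132  0.02 ]
scene (array([282.4, 230. ]), array([278, 221,   9,  20, 147], dtype=int32)) [ 0.459 -0.259  0.02 ]
scene (array([184. , 267.2]), array([173, 260,  24,  17, 248], dtype=int32)) [ 0.257 -0.121  0.02 ]
[array([ 0.255, -0.127,  0.02 ]), array([ 0.261, -0.267,  0.02 ]), array([ 0.253, -0.089,  0.02 ])]
```

View pics/d.png

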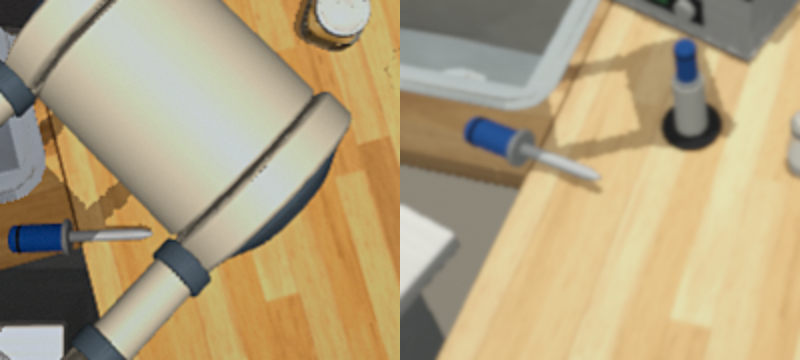

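The decoy toppled on its own: the arm stayed at 0.3 m and there was no contact force. It now lies safely on the worktop at x≈0.257, y -0.27 to -0.09. Descending on the stand probe.

step_arm([
  {"dx": 0, "dy": 0, "dz": -35, "ax": 0, "ay": 0, "az": 0, "claw": 1},
  {"dx": 0, "dy": 0, "dz": -35, "ax": 0, "ay": 0, "az": 0, "claw": 1},
  {"dx": 0, "dy": 0, "dz": -30, "ax": 0, "ay": 0, "az": 0, "claw": 1},
  {"dx": 0, "dy": 0, "dz": -25, "ax": 0, "ay": 0, "az": 0, "claw": 1},
  {"dx": 0, "dy": 0, "dz": -20, "ax": 0, "ay": 0, "az": 0, "claw": 1},
  {"dx": 0, "dy": 0, "dz": -20, "ax": 0, "ay": 0, "az": 0, "claw": 1},
  {"dx": 0, "dy": 0, "dz": -20, "ax": 0, "ay": 0, "az": 0, "claw": 1},
  {"dx": 0, "dy": 0, "dz": 0, "ax": 0, "ay": 0, "az": 0, "claw": 0.3},
  {"dx": 0, "dy": 0, "dz": 0, "ax": 0, "ay": 0, "az": 0, "claw": 0},
  {"dx": 0, "dy": 0, "dz": 0, "ax": 0, "ay": 0, "az": 0, "claw": -0.2},
], grip_force=60)

```text
t: 3.33
tcp_pos: [0.3883, -0.3071, 0.1157]
orientation: [0.028, 1.0, -0.0, 0.0]
contact_force: [-0.4, -0.8, -0.5]
width: 0.0517
grip_force: 0.0
```

step_arm([
  {"dx": 0, "dy": 0, "dz": 0, "ax": 0, "ay": 0, "az": 0, "claw": -0.4},
  {"dx": 0, "dy": 0, "dz": 0, "ax": 0, "ay": 0, "az": 0, "claw": -1},
  {"dx": 0, "dy": 0, "dz": 0, "ax": 0, "ay": 0, "az": 0, "claw": -1},
  {"dx": 0, "dy": 0, "dz": 0, "ax": 0, "ay": 0, "az": 0, "claw": -1},
  {"dx": 0, "dy": 0, "dz": 0, "ax": 0, "ay": 0, "az": 0, "claw": -1},
], grip_force=60)

```text
t: 3.75
tcp_pos: [0.3883, -0.3077, 0.1159]
orientation: [0.028, 1.0, -0.001, 0.001]
contact_force: [-0.8, 1.8, 11.4]
width: 0.0236
grip_force: 58.1
```

step_arm([
  {"dx": 0, "dy": 0, "dz": 10, "ax": 0, "ay": 0, "az": 0, "claw": -1},
  {"dx": 0, "dy": 0, "dz": 20, "ax": 0, "ay": 0, "az": 0, "claw": -1},
  {"dx": 0, "dy": 0, "dz": 30, "ax": 0, "ay": 0, "az": 0, "claw": -1},
  {"dx": 0, "dy": 0, "dz": 40, "ax": 0, "ay": 0, "az": 0, "claw": -1},
  {"dx": 0, "dy": 0, "dz": 40, "ax": 0, "ay": 0, "az": 0, "claw": -1},
  {"dx": 0, "dy": 0, "dz": 40, "ax": 0, "ay": 0, "az": 0, "claw": -1},
  {"dx": 0, "dy": 0, "dz": 34, "ax": 0, "ay": 0, "az": 0, "claw": -1},
  {"dx": 0, "dy": 15, "dz": 0, "ax": 0, "ay": 0, "az": 0, "claw": -1},
  {"dx": 0, "dy": 25, "dz": 0, "ax": 0, "ay": 0, "az": 0, "claw": -1},
  {"dx": 10, "dy": 30, "dz": 0, "ax": -0.35, "ay": -5, "az": 0, "claw": -1},
])

```text
t: 4.58
tcp_pos: [0.3982, -0.2375, 0.3294]
orientation: [0.029, 0.999, -0.002, 0.044]
contact_force: [0.5, 1.6, -2.0]
width: 0.0237
grip_force: 59.1
```

step_arm([
  {"dx": 20, "dy": 30, "dz": 0, "ax": -0.35, "ay": -6, "az": 0, "claw": -1},
  {"dx": 20, "dy": 30, "dz": 0, "ax": -0.35, "ay": -6, "az": 0, "claw": -1},
  {"dx": 20, "dy": 25, "dz": 0, "ax": -0.35, "ay": -6, "az": 0, "claw": -1},
  {"dx": 20, "dy": 14, "dz": 0, "ax": -0.34, "ay": -6, "az": 0, "claw": -1},
  {"dx": 20, "dy": 0, "dz": 0, "ax": 0, "ay": -1, "az": 0, "claw": -1},
  {"dx": 3, "dy": 0, "dz": 0, "ax": 0, "ay": 0, "az": 0, "claw": -1},
  {"dx": 0, "dy": 0, "dz": 0, "ax": 0, "ay": 0, "az": 0, "claw": -1},
  {"dx": 0, "dy": 0, "dz": 0, "ax": 0, "ay": 0, "az": 0, "claw": -1},
])

```text
t: 5.25
tcp_pos: [0.5006, -0.1384, 0.3288]
orientation: [0.027, 0.966, -0.008, 0.259]
contact_force: [0.3, 0.1, -1.8]
width: 0.0236
grip_force: 59.1
```

```bash
python3 - <<'E'
from h import *
from scipy.spatial.transform import Rotation as Ro
o=get_obs();print(o["tcp_pos"],o["width"],o["contact_force"]);R=Ro.from_quat(o["orientation"]).as_matrix();print(R.round(4))
W=camera_info("wrist");f=grab_frame("wrist");g=grab_frame("scene");t=grab_frame("top")
for n,im in(("w1",f),("s1",g),("t1",t)):cv2.imwrite(f"pics/{n}.png",im)
np.save("W1.npy",W["camera_from_world"])
S=camera_info("scene");T=camera_info("top")
tip=o["tcp_pos"]+R[:,2]*.105
for n,c in(("w",W),("s",S),("t",T)):print(n,"tip",proj(c,tip).round(1),"coll",proj(c,o["tcp_pos"]+R[:,2]*.03).round(1),"mouth",proj(c,(.5664,-.1429,.163)).round(1))
a=cv2.resize(g[80:200,210:350],None,fx=3,fy=3,interpolation=2);b=cv2.resize(t[110:230,190:310],None,fx=3,fy=3,interpolation=2)
cv2.imwrite("pics/e.png",np.hstack([a,b]))
E
```

```text
[ 0.50056401 -0.13843468  0.32882947] 0.023642133524049452 [ 0.33032343  0.0972289  -1.75056019]
[[-8.646e-01  5.680e-02  4.992e-01]
 [ 4.870e-02  9.984e-01 -2.910e-02]
 [-5.000e-01 -8.000e-04 -8.660e-01]]
w tip [314.8 205.9] coll [315.1 246.1] mouth [314.1 160.6]
s tip [254.8 122.4] coll [241.3 106.1] mouth [261.5 145.2]
t tip [228.3 160.4] coll [219.3 171.6] mouth [236.  162.6]
```

View pics/e.png

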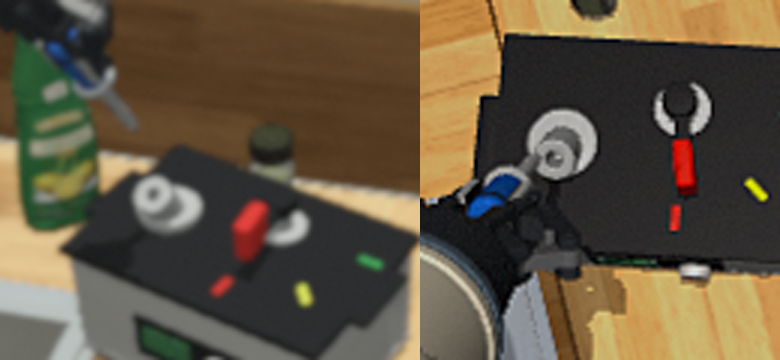

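View pics/w1.png

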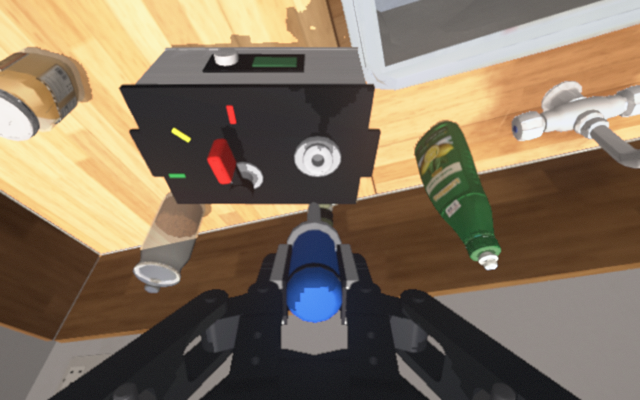

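The wrist view shows the port mouth at about (319,157) and the probe rod's tip at about (318,206), seen along the tool. The top crop has the mouth at (235.7,162.3) and the rod's tip close to it. Measuring precisely.

```bash
python3 - <<'E'
from h import *
f=cv2.imread("pics/w1.png");W=camera_info("wrist");
hs=cv2.cvtColor(f,cv2.COLOR_BGR2HSV);g=cv2.cvtColor(f,cv2.COLOR_BGR2GRAY)
print(g[146:170,304:334:1][::2])
print(g[200:232:2,300:336])
b=blobs(f,(105,150,60),(125,255,255),100,(270,220,360,330));print(b[1])
for r in range(240,300,10):
    x=np.flatnonzero(b[0][r]);print(r,x.min(),x.max())
E
```

```text
[[195 164 150 135 117 104 111 135 159 180 194 202 198 174 150 143 142 137
  129 124 125 118 115 127 141 149 152 151 160 185]
 [195 151 117 109 139 179 210 225 230 229 229 230 227 205 177 163 165 191
  208 213 216 206 173 132 112 129 148 150 164 200]
 [206 159 150 190 222 229 230 230 231 233 235 236 237 238 233 210 190 219
  234 235 234 232 227 215 185 151 140 146 163 205]
 [166 170 210 228 230 231 232 234 236 239 240 240 239 239 240 241 242 242
  241 239 236 234 232 230 226 206 161 142 167 212]
 [172 210 227 231 232 234 236 238 236 232 222 204 189 183 186 195 209 226
  236 239 240 237 235 231 229 223 202 178 200 225]
 [214 228 232 234 234 235 234 231 206 170 151 150 150 150 152 152 151 153
  166 207 231 236 235 232 231 228 223 206 195 215]
 [226 232 233 232 232 234 229 196 146 136 146 149 151 152 152 152 152 143
  126 144 202 231 234 232 229 228 227 220 208 218]
 [226 232 232 233 233 235 227 171 106  96 113 128 135 141 141 131 121 107
   88 105 177 224 233 234 233 232 230 221 198 211]
 [227 235 236 236 234 233 227 188 128  91  85  87  91  92  91  90  87  84
   88 131 193 229 234 234 
[... 2312 characters left out ...]
  73  65  60  62  61  62]
 [129 144 152 157 157 158 160 161 159 159 160 159 159 158 158 157 156 156
  156 155 154 155 154 154 155 152 148 137 118 101  86  76  64  64  64  66]
 [155 159 159 159 160 160 160 160 157 157 156 153 152 153 151 151 150 148
  150 151 156 156 157 159 159 158 158 154 151 141 124 106  88  82  76  67]
 [159 160 161 160 157 150 135 115  99  92  89  83  79  76  77  79  78  77
   79  87 105 128 146 154 155 155 155 154 153 154 153 149 139 120 100  84]]
[(array([314. , 250.9]), array([ 289,  231,   50,   43, 1279], dtype=int32)), (array([313.9, 294.3]), array([ 287,  267,   55,   55, 2440], dtype=int32))]
240 298 330
250 293 333
260 291 336
270 290 338
280 290 337
290 287 341
```

```bash
python3 - <<'E'
from h import *
from scipy.spatial.transform import Rotation as Ro
o=get_obs();R=Ro.from_quat(o["orientation"]).as_matrix();W=camera_info("wrist");T=camera_info("top");S=camera_info("scene")
print("wrist mouth@.163",plane(W,(317.2,160.3),.163).round(4))
t=cv2.imread("pics/t1.png");t0=cv2.imread("pics/top0.png");s=cv2.imread("pics/scene0.png")
print(cv2.cvtColor(t0,cv2.COLOR_BGR2GRAY)[154:174,224:250])
print(cv2.cvtColor(s,cv2.COLOR_BGR2GRAY)[136:154,250:276])
zc=W["camera_from_world"]@np.r_[o["tcp_pos"]+R[:,2]*.105,1];zm=W["camera_from_world"]@np.array([.5664,-.14,.163,1]);print(zc,zm)
print("two wrist-top",two(W,(317.2,160.3),T,(235.8,162.4)), "wrist-scene",two(W,(317.2,160.3),S,(261.7,144.6)))
E
```

```text
wrist mouth@.163 [ 0.5662 -0.1399  0.163 ]
[[ 31  41 118 191 178 179 180 163 100  87  96 103 104 104 103  99  91  95
  139 184 184 180 187 179 118  25]
 [ 32  57 133 191 178 181 173 129  83  98 105 102 100 101  99  98  96  87
   94 145 186 184 188 186 145  28]
 [ 31  64 145 191 178 180 152  94 107 123 134 115 116 110  91  93  91  84
   92 149 190 184 185 191 163  26]
 [ 29  74 159 190 180 161 116 162 176 173 168 178 184 159 100  92  88  83
   69 114 188 186 189 192 158  30]
 [ 29  73 158 188 166 151 162 163 159 157 156 156 157 162 160 119  80  79
   65  98 168 192 191 186 141  29]
 [ 31  62 144 182 136 158 158 158 154 146 150 150 152 153 161 153  90  68
   59  95 168 193 193 186 142  22]
 [ 32  50 128 181 132 158 158 157 130  76 101 130 141 152 158 162 138  57
   49  95 177 194 195 185 126  23]
 [ 36  21  96 181 158 155 155 141  62  38  74 127 137 142 159 164 151  71
   40 118 201 197 196 163  59  21]
 [ 39  30  70 140 158 156 154 118  36  63  95 165 178 128 160 162 160 112
   54 136 199 200 189 129  25  38]
 [ 36  40  28  88 165 157 156 131  61  88  97 100  91 105 164 159 151 100
  
[... 2691 characters left out ...]
 158 153 141 123 107  97  95  97
  105 123 153 180 195 199 194 181]
 [ 46  45  46  47  58  85 112 127 128 124 121 115 106 100  96  95  97 102
  117 143 172 190 196 195 186 164]
 [ 45  47  45  45  51  68  95 117 123 116 107 101  97  96  97 101 109 126
  148 170 186 194 192 183 166 137]
 [ 46  45  47  46  47  56  78 103 116 119 115 110 108 110 112 119 136 160
  176 185 188 184 173 157 133 104]]
[7.84675354e-04 3.54934290e-03 2.47360550e-01 1.00000000e+00] [ 0.00341948 -0.04308474  0.30745283  1.        ]
two wrist-top (array([ 0.56788537, -0.14091398,  0.16026922]), np.float64(0.0019939548218791425)) wrist-scene (array([ 0.56994998, -0.14027448,  0.16023921]), np.float64(0.002309422345364165))
```

step_arm([
  {"dx": 4, "dy": 1.5, "dz": -15, "ax": 0, "ay": 0, "az": 0, "claw": -1},
  {"dx": 4, "dy": 1.5, "dz": -20, "ax": 0, "ay": 0, "az": 0, "claw": -1},
  {"dx": 0, "dy": 0, "dz": -20, "ax": 0, "ay": 0, "az": 0, "claw": -1},
  {"dx": 0, "dy": 0, "dz": -11, "ax": 0, "ay": 0, "az": 0, "claw": -1},
  {"dx": 0, "dy": 0, "dz": 0, "ax": 0, "ay": 0, "az": 0, "claw": -1},
  {"dx": 0, "dy": 0, "dz": 0, "ax": 0, "ay": 0, "az": 0, "claw": -1},
  {"dx": 0, "dy": 0, "dz": 0, "ax": 0, "ay": 0, "az": 0, "claw": -1},
])

```text
t: 5.98
tcp_pos: [0.5092, -0.1357, 0.2636]
orientation: [0.028, 0.965, -0.008, 0.26]
contact_force: [0.4, -0.2, -1.0]
width: 0.0239
grip_force: 59.1
```

```bash
python3 - <<'E'
from h import *
from scipy.spatial.transform import Rotation as Ro
o=get_obs();print(o["tcp_pos"]);R=Ro.from_quat(o["orientation"]).as_matrix()
C={};F={}
for n in("wrist","top","scene"):
    C[n]=camera_info(n);F[n]=grab_frame(n);cv2.imwrite(f"pics/{n}2.png",F[n])
    p=o["tcp_pos"]
    print(n,"tip",proj(C[n],p+R[:,2]*.105).round(1),"midrod",proj(C[n],p+R[:,2]*.07).round(1),"coll",proj(C[n],p+R[:,2]*.03).round(1),"mouth",proj(C[n],(.566,-.1395,.163)).round(1))
w=cv2.resize(F["wrist"][140:240,280:355],None,fx=5,fy=5,interpolation=2)
t=cv2.resize(F["top"][145:185,205:250],None,fx=8,fy=8,interpolation=2);s=np.zeros((180,360,3),np.uint8)
s=cv2.resize(F["scene"][115:160,230:275],None,fx=8,fy=8,interpolation=2)[:, :]
r=np.zeros((600,375+360,3),np.uint8);r[:500,:375]=w;r[:320,375:735]=t;r[320:600,375:735]=s[80:360]
cv2.imwrite("pics/g.png",r)
E
```

```text
[ 0.50915522 -0.13571665  0.26355411]
wrist tip [314.8 205.9] midrod [314.9 221.4] coll [315.1 246.1] mouth [314.3 200.8]
top tip [233.3 163.6] midrod [229.8 168.4] coll [225.5 174.3] mouth [234.5 162.8]
scene tip [258.6 142.6] midrod [252.9 136.2] coll [246.  128.4] mouth [260.2 144.9]
```

View pics/g.png

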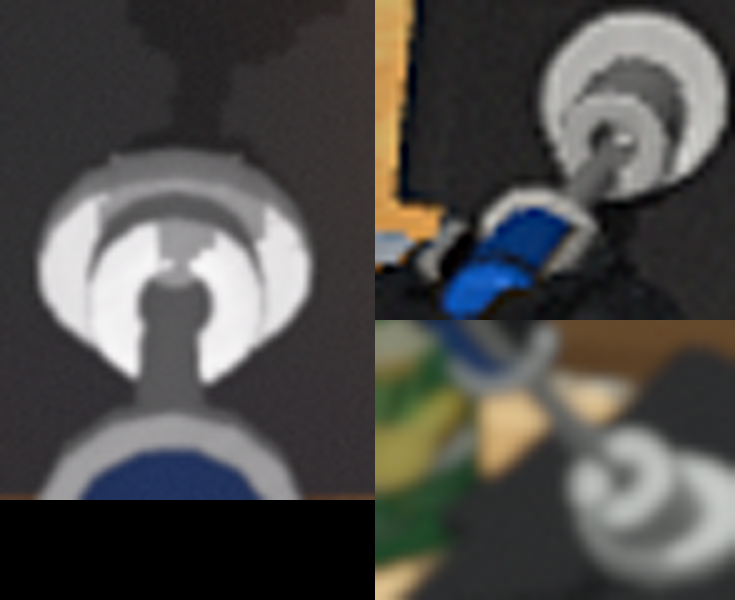

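The close views show the rod centred on the bore. In the wrist view the hole is at x≈315.0 and the rod at 314.4. In the top view the rod's tip lies on the line into the hole at (235.3,163). Inserting along the axis with a 0.5 mm lateral nudge.

step_arm([
  {"dx": 2.5, "dy": 0.4, "dz": -4.33, "ax": 0, "ay": 0, "az": 0, "claw": -1},
  {"dx": 2.5, "dy": -0.15, "dz": -4.33, "ax": 0, "ay": 0, "az": 0, "claw": -1},
  {"dx": 2.5, "dy": -0.15, "dz": -4.33, "ax": 0, "ay": 0, "az": 0, "claw": -1},
  {"dx": 2.5, "dy": -0.15, "dz": -4.33, "ax": 0, "ay": 0, "az": 0, "claw": -1},
  {"dx": 2.5, "dy": -0.15, "dz": -4.33, "ax": 0, "ay": 0, "az": 0, "claw": -1},
  {"dx": 0, "dy": 0, "dz": 0, "ax": 0, "ay": 0, "az": 0, "claw": -1},
])

```text
t: 6.63
tcp_pos: [0.5217, -0.1355, 0.24]
orientation: [0.028, 0.966, -0.007, 0.259]
contact_force: [1.5, 0.2, -1.1]
width: 0.0238
grip_force: 59.1
```

step_arm([
  {"dx": 2.5, "dy": -0.15, "dz": -4.33, "ax": 0, "ay": 0, "az": 0, "claw": -1},
  {"dx": 2.5, "dy": -0.15, "dz": -4.33, "ax": 0, "ay": 0, "az": 0, "claw": -1},
  {"dx": 2.5, "dy": -0.15, "dz": -4.33, "ax": 0, "ay": 0, "az": 0, "claw": -1},
  {"dx": 2.5, "dy": -0.15, "dz": -4.33, "ax": 0, "ay": 0, "az": 0, "claw": -1},
  {"dx": 0, "dy": 0, "dz": 0, "ax": 0, "ay": 0, "az": 0, "claw": -1},
])

```text
t: 7.05
tcp_pos: [0.5316, -0.1361, 0.2228]
orientation: [0.028, 0.965, -0.008, 0.259]
contact_force: [1.8, -0.1, -1.3]
width: 0.0237
grip_force: 59.1
```

step_arm([
  {"dx": 2.5, "dy": -0.15, "dz": -4.33, "ax": 0, "ay": 0, "az": 0, "claw": -1},
  {"dx": 2.5, "dy": -0.15, "dz": -4.33, "ax": 0, "ay": 0, "az": 0, "claw": -1},
  {"dx": 2.5, "dy": -0.15, "dz": -4.33, "ax": 0, "ay": 0, "az": 0, "claw": -1},
  {"dx": 2.5, "dy": -0.15, "dz": -4.33, "ax": 0, "ay": 0, "az": 0, "claw": -1},
  {"dx": 2.5, "dy": -0.15, "dz": -4.33, "ax": 0, "ay": 0, "az": 0, "claw": -1},
  {"dx": 2.5, "dy": -0.15, "dz": -4.33, "ax": 0, "ay": 0, "az": 0, "claw": -1},
  {"dx": 0, "dy": 0, "dz": 0, "ax": 0, "ay": 0, "az": 0, "claw": -1},
])

```text
t: 7.63
tcp_pos: [0.5467, -0.137, 0.1968]
orientation: [0.028, 0.965, -0.008, 0.259]
contact_force: [1.6, 0.6, -0.9]
width: 0.0234
grip_force: 59.1
```

step_arm([
  {"dx": 1, "dy": -0.06, "dz": -1.73, "ax": 0, "ay": 0, "az": 0, "claw": -1},
  {"dx": 1, "dy": -0.06, "dz": -1.73, "ax": 0, "ay": 0, "az": 0, "claw": -1},
  {"dx": 0, "dy": 0, "dz": 0, "ax": 0, "ay": 0, "az": 0, "claw": -1},
])

```text
t: 7.88
tcp_pos: [0.5484, -0.1371, 0.194]
orientation: [0.028, 0.965, -0.008, 0.259]
contact_force: [0.3, 0.1, -1.0]
width: 0.0238
grip_force: 59.1
```

step_arm([
  {"dx": 1, "dy": -0.06, "dz": -1.73, "ax": 0, "ay": 0, "az": 0, "claw": -1},
  {"dx": 1, "dy": -0.06, "dz": -1.73, "ax": 0, "ay": 0, "az": 0, "claw": -1},
  {"dx": 0, "dy": 0, "dz": 0, "ax": 0, "ay": 0, "az": 0, "claw": -1},
])

```text
t: 8.13
tcp_pos: [0.5504, -0.1372, 0.1905]
orientation: [0.028, 0.965, -0.008, 0.259]
contact_force: [0.8, 0.1, -0.9]
width: 0.0237
grip_force: 59.1
```

step_arm([
  {"dx": 0.5, "dy": -0.03, "dz": -0.87, "ax": 0, "ay": 0, "az": 0, "claw": -1},
  {"dx": 0, "dy": 0, "dz": 0, "ax": 0, "ay": 0, "az": 0, "claw": -1},
])

```text
t: 8.3
tcp_pos: [0.5509, -0.1373, 0.1898]
orientation: [0.028, 0.965, -0.008, 0.259]
contact_force: [1.1, 0.4, -1.2]
width: 0.0234
grip_force: 59.1
```

step_arm([
  {"dx": 0.5, "dy": -0.03, "dz": -0.87, "ax": 0, "ay": 0, "az": 0, "claw": -1},
  {"dx": 0, "dy": 0, "dz": 0, "ax": 0, "ay": 0, "az": 0, "claw": -1},
])

```text
t: 8.47
tcp_pos: [0.5514, -0.1373, 0.1889]
orientation: [0.028, 0.965, -0.008, 0.259]
contact_force: [-0.2, 1.0, -1.0]
width: 0.0238
grip_force: 59.1
```

Not yet in contact. Going on in 1 mm steps.

step_arm([
  {"dx": 0.5, "dy": -0.03, "dz": -0.87, "ax": 0, "ay": 0, "az": 0, "claw": -1},
  {"dx": 0, "dy": 0, "dz": 0, "ax": 0, "ay": 0, "az": 0, "claw": -1},
])

```text
t: 8.63
tcp_pos: [0.5517, -0.1374, 0.1884]
orientation: [0.028, 0.965, -0.008, 0.259]
contact_force: [-5.1, 0.2, 5.9]
width: 0.0234
grip_force: 60.2
```

step_arm([
  {"dx": 0.5, "dy": -0.03, "dz": -0.87, "ax": 0, "ay": 0, "az": 0, "claw": -1},
  {"dx": 0, "dy": 0, "dz": 0, "ax": 0, "ay": 0, "az": 0, "claw": -1},
])

```text
t: 8.8
tcp_pos: [0.5518, -0.1373, 0.1883]
orientation: [0.027, 0.965, -0.008, 0.26]
contact_force: [-22.7, 0.4, 29.3]
width: 0.0234
grip_force: 63.5
```

step_arm([
  {"dx": 0.5, "dy": -0.03, "dz": -0.87, "ax": 0, "ay": 0, "az": 0, "claw": -1},
  {"dx": 0, "dy": 0, "dz": 0, "ax": 0, "ay": 0, "az": 0, "claw": -1},
])

```text
t: 8.97
tcp_pos: [0.5521, -0.1375, 0.1881]
orientation: [0.028, 0.965, -0.008, 0.26]
contact_force: [-36.3, -0.2, 46.8]
width: 0.0234
grip_force: 66.5
```

The collar is seated: the reaction lies along the port axis. Easing off, then releasing.

step_arm([
  {"dx": -0.9, "dy": 0.05, "dz": 1.5, "ax": 0, "ay": 0, "az": 0, "claw": -1},
  {"dx": 0, "dy": 0, "dz": 0, "ax": 0, "ay": 0, "az": 0, "claw": -1},
  {"dx": 0, "dy": 0, "dz": 0, "ax": 0, "ay": 0, "az": 0, "claw": -0.2},
  {"dx": 0, "dy": 0, "dz": 0, "ax": 0, "ay": 0, "az": 0, "claw": 0.1},
  {"dx": 0, "dy": 0, "dz": 0, "ax": 0, "ay": 0, "az": 0, "claw": 0.1},
  {"dx": 0, "dy": 0, "dz": 0, "ax": 0, "ay": 0, "az": 0, "claw": 0.1},
])

```text
t: 9.47
tcp_pos: [0.552, -0.1373, 0.1877]
orientation: [0.028, 0.965, -0.008, 0.259]
contact_force: [0.3, -0.1, 0.8]
width: 0.0466
grip_force: 0.0
```

step_arm([
  {"dx": -5, "dy": 0.3, "dz": 8.7, "ax": 0, "ay": 0, "az": 0, "claw": 0.1},
  {"dx": -10, "dy": 0.6, "dz": 17.3, "ax": 0, "ay": 0, "az": 0, "claw": 0.1},
  {"dx": -15, "dy": 0.9, "dz": 26, "ax": 0, "ay": 0, "az": 0, "claw": 0.1},
  {"dx": -15, "dy": 0.9, "dz": 26, "ax": 0, "ay": 0, "az": 0, "claw": 0.1},
  {"dx": -10, "dy": 0.6, "dz": 17.3, "ax": 0, "ay": 0, "az": 0, "claw": 0.1},
  {"dx": 0, "dy": 0, "dz": 0, "ax": 0, "ay": 0, "az": 0, "claw": 0.1},
  {"dx": 0, "dy": 0, "dz": 0, "ax": 0, "ay": 0, "az": 0, "claw": 0.1},
])

```text
t: 10.05
tcp_pos: [0.4968, -0.1343, 0.2846]
orientation: [0.028, 0.965, -0.009, 0.26]
contact_force: [-0.4, -0.7, -0.0]
width: 0.0471
grip_force: 0.0
```

```bash
python3 - <<'E'
from h import *
o=get_obs();print(o["tcp_pos"],o["width"],o["contact_force"])
P=np.array([.566,-.1385,.163]);z=np.array([-.4992,.029,.866])
F={}
for n in("wrist","top","scene"):
    C=camera_info(n);F[n]=grab_frame(n);cv2.imwrite(f"pics/{n}3.png",F[n])
    print(n,"top of handle",proj(C,P+.055*z).round(1),"mouth",proj(C,P).round(1))
    for b in blobs(F[n],(105,150,60),(125,255,255),30,None)[1]: print("  blue",b)
    for b in blobs(F[n],(0,180,70),(6,255,255),10,None)[1]: print("  red",b)
w=cv2.resize(F["wrist"][90:230,190:400],None,fx=2,fy=2,interpolation=2);s=cv2.resize(F["scene"][100:200,220:350],None,fx=2.8,fy=2.8,interpolation=2)
cv2.imwrite("pics/k.png",np.hstack([w,s[:280,:364]]))
E
```

```text
[ 0.49675208 -0.1343157   0.28463197] 0.047076474181206994 [-0.35132939 -0.74595352 -0.00300208]
wrist top of handle [314.8 213. ] mouth [314.8 193. ]
  blue (array([314.1, 188. ]), array([303, 183,  23,  13, 173], dtype=int32))
  blue (array([314.1, 208.9]), array([299, 193,  31,  32, 764], dtype=int32))
  red (array([219. , 142.6]), array([214, 134,  11,  19, 131], dtype=int32))
  red (array([208.5, 194.7]), array([ 192,  170,   33,   50, 1080], dtype=int32))
top top of handle [228.6 170.2] mouth [234.  162.8]
  blue (array([230.2, 167.8]), array([223, 160,  15,  16, 158], dtype=int32))
  blue (array([225.9, 299.3]), array([224, 293,   5,  13,  42], dtype=int32))
  blue (array([239.2, 298.5]), array([229, 292,  22,  14, 268], dtype=int32))
  red (array([277.4, 164.6]), array([274, 156,   8,  19, 120], dtype=int32))
  red (array([274.9, 182. ]), array([274, 178,   3,   9,  25], dtype=int32))
scene top of handle [250.9 134.7] mouth [259.9 144.8]
  blue (array([254.8, 139.6]), array([249, 133,  13,  14, 113], dtype=int32))
  blue (array([183.9, 267.2]), array([173, 260,  23,  17, 246], dtype=int32))
  red (array([50.9, 73.8]), array([46, 71, 10,  6, 33], dtype=int32))
  red (array([293. , 156.3]), array([288, 148,  11,  18, 137], dtype=int32))
  red (array([283.6, 174.7]), array([282, 173,   4,   5,  11], dtype=int32))
```

View pics/k.png

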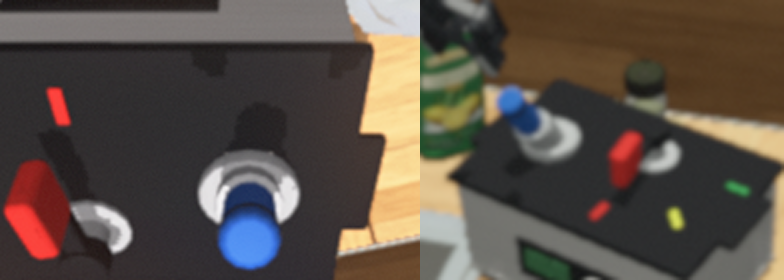

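The views confirm the probe is home: in the scene view the collar sits on the port and the handle leans to the front, and the gripper is clear. Next is the lever, with its grip at about (0.558,-0.236). I'll untilt and go above it.

step_arm([
  {"dx": 0, "dy": -15, "dz": 20, "ax": 0.35, "ay": 6, "az": 0, "claw": 0.1},
  {"dx": 10, "dy": -25, "dz": 0, "ax": 0.35, "ay": 6, "az": 0, "claw": 0.1},
  {"dx": 15, "dy": -25, "dz": 0, "ax": 0.35, "ay": 6, "az": 0, "claw": 0.1},
  {"dx": 15, "dy": -20, "dz": 0, "ax": 0.35, "ay": 6, "az": 0, "claw": 0.1},
  {"dx": 15, "dy": -12, "dz": -10, "ax": 0.35, "ay": 6, "az": 0, "claw": 0.1},
  {"dx": 6, "dy": -5, "dz": -15, "ax": 0, "ay": 0, "az": 3.5, "claw": 0.1},
  {"dx": 0, "dy": 0, "dz": -20, "ax": 0, "ay": 0, "az": 3.5, "claw": 0.1},
  {"dx": 0, "dy": 0, "dz": 0, "ax": 0, "ay": 0, "az": 0, "claw": 0.1},
  {"dx": 0, "dy": 0, "dz": 0, "ax": 0, "ay": 0, "az": 0, "claw": 0.1},
])

```text
t: 10.95
tcp_pos: [0.5579, -0.2333, 0.2541]
orientation: [-0.032, 0.999, 0.002, 0.004]
contact_force: [-0.1, -0.0, 1.0]
width: 0.047
grip_force: 0.0
```

```bash
python3 - <<'E'
from h import *
from scipy.spatial.transform import Rotation as Ro
o=get_obs();print(o["tcp_pos"],o["q"].round(3));print(Ro.from_quat(o["orientation"]).as_matrix().round(3))
W=camera_info("wrist");f=grab_frame("wrist");cv2.imwrite("pics/w4.png",f)
h=cv2.cvtColor(f,cv2.COLOR_BGR2HSV)
for lo in(100,170,210):
    for b in blobs(f,(0,150,lo),(8,255,255),40,None)[1]: print(lo,b,plane(W,b[0],.183).round(4))
print("tcp axis",proj(W,(o["tcp_pos"][0],o["tcp_pos"][1],.183)),"expect top",proj(W,(.558,-.236,.183)))
m=blobs(f,(0,150,60),(8,255,255),40)[0]
for c in cv2.findContours(m,0,2)[0]:
    if cv2.contourArea(c)>300: print(cv2.approxPolyDP(c,2,True)[:,0].tolist())
E
```

```text
[ 0.55790008 -0.23333113  0.25413725] [-0.499  0.454  1.391  0.009  1.292 -2.137]
[[-0.998 -0.065  0.008]
 [-0.065  0.998  0.005]
 [-0.009  0.004 -1.   ]]
100 (array([323.4, 165.5]), array([319, 154,  10,  24, 188], dtype=int32)) [ 0.5168 -0.2298  0.183 ]
100 (array([308.6, 215.2]), array([299, 188,  20,  55, 961], dtype=int32)) [ 0.5539 -0.2377  0.183 ]
170 (array([323.3, 165.3]), array([320, 155,   8,  22, 133], dtype=int32)) [ 0.5167 -0.2298  0.183 ]
170 (array([308.6, 219.7]), array([301, 199,  16,  42, 613], dtype=int32)) [ 0.5574 -0.2375  0.183 ]
tcp axis [314.31129932 220.70594605] expect top [310.64875982 220.61915804]
[[304, 187], [299, 196], [300, 235], [305, 242], [314, 242], [319, 232], [317, 191], [314, 187]]
```

Wrist check: the grip's top face is at (308.6,219.7), which gives (0.557,-0.2375) and an angle of about 8°. That agrees. Descending and gripping.

step_arm([
  {"dx": 0, "dy": -2, "dz": -20, "ax": 0, "ay": 0, "az": 0, "claw": 0.1},
  {"dx": 0, "dy": -2, "dz": -20, "ax": 0, "ay": 0, "az": 0, "claw": 0.1},
  {"dx": 0, "dy": 0, "dz": -20, "ax": 0, "ay": 0, "az": 0, "claw": 0.1},
  {"dx": 0, "dy": 0, "dz": -15, "ax": 0, "ay": 0, "az": 0, "claw": 0.1},
  {"dx": 0, "dy": 0, "dz": -12, "ax": 0, "ay": 0, "az": 0, "claw": 0.1},
  {"dx": 0, "dy": 0, "dz": 0, "ax": 0, "ay": 0, "az": 0, "claw": -0.3},
  {"dx": 0, "dy": 0, "dz": 0, "ax": 0, "ay": 0, "az": 0, "claw": -0.5},
  {"dx": 0, "dy": 0, "dz": 0, "ax": 0, "ay": 0, "az": 0, "claw": -1},
  {"dx": 0, "dy": 0, "dz": 0, "ax": 0, "ay": 0, "az": 0, "claw": -1},
  {"dx": 0, "dy": 0, "dz": 0, "ax": 0, "ay": 0, "az": 0, "claw": -1},
], grip_force=25)

```text
t: 11.83
tcp_pos: [0.5588, -0.2376, 0.1704]
orientation: [-0.033, 0.999, 0.001, 0.007]
contact_force: [-1.4, 4.6, 3.6]
width: 0.0138
grip_force: 24.0
```

step_arm([
  {"dx": 0.84, "dy": -5.68, "dz": 0, "ax": 0, "ay": 0, "az": 6.05, "claw": -1},
  {"dx": 1.44, "dy": -5.56, "dz": 0, "ax": 0, "ay": 0, "az": 6.05, "claw": -1},
  {"dx": 2.01, "dy": -5.38, "dz": 0, "ax": 0, "ay": 0, "az": 6.05, "claw": -1},
  {"dx": 2.57, "dy": -5.13, "dz": 0, "ax": 0, "ay": 0, "az": 6.05, "claw": -1},
  {"dx": 3.1, "dy": -4.84, "dz": 0, "ax": 0, "ay": 0, "az": 6.05, "claw": -1},
  {"dx": 3.59, "dy": -4.48, "dz": 0, "ax": 0, "ay": 0, "az": 6.05, "claw": -1},
  {"dx": 0, "dy": 0, "dz": 0, "ax": 0, "ay": 0, "az": 0, "claw": -1},
  {"dx": 0, "dy": 0, "dz": 0, "ax": 0, "ay": 0, "az": 0, "claw": -1},
])

```text
t: 12.5
tcp_pos: [0.5725, -0.2687, 0.1703]
orientation: [-0.343, 0.939, 0.003, 0.006]
contact_force: [-0.4, 4.9, 4.5]
width: 0.0136
grip_force: 25.8
```

```bash
python3 - <<'E'
from h import *
from scipy.spatial.transform import Rotation as Ro
o=get_obs();R=Ro.from_quat(o["orientation"]).as_matrix();p=o["tcp_pos"];print(p,o["contact_force"].round(1),o["wrist_torque"].round(2),o["q"].round(3))
print("lever deg from tcp pos",np.degrees(np.arctan2(p[1]+.2325,p[0]-.613))%360-176.7,"from yaw",np.degrees(np.arctan2(R[1,0],R[0,0]))%360-176.7, "R",np.hypot(p[1]+.2325,p[0]-.613))
E
```

```text
[ 0.57254476 -0.26868482  0.17033214] [-0.4  4.9  4.5] [0.94 0.05 0.34] [-0.54   0.578  1.415  0.014  1.146 -2.817]
lever deg from tcp pos 45.11075205445937 from yaw 43.44097073736677 R 0.05427676824129064
```

step_arm([
  {"dx": 0, "dy": 0, "dz": 0, "ax": 0, "ay": 0, "az": 0, "claw": -0.4},
  {"dx": 0, "dy": 0, "dz": 0, "ax": 0, "ay": 0, "az": 0, "claw": 0},
  {"dx": 0, "dy": 0, "dz": 0, "ax": 0, "ay": 0, "az": 0, "claw": 0},
  {"dx": 0, "dy": 0, "dz": 15, "ax": 0, "ay": 0, "az": 0, "claw": 0},
  {"dx": 0, "dy": 0, "dz": 30, "ax": 0, "ay": 0, "az": 0, "claw": 0},
  {"dx": 0, "dy": 0, "dz": 40, "ax": 0, "ay": 0, "az": 0, "claw": 0},
  {"dx": -20, "dy": 0, "dz": 30, "ax": 0, "ay": 0, "az": 0, "claw": 0},
  {"dx": -35, "dy": 0, "dz": 10, "ax": 0, "ay": 0, "az": 0, "claw": 0},
  {"dx": -40, "dy": 0, "dz": 0, "ax": 0, "ay": 0, "az": 0, "claw": 0},
  {"dx": -40, "dy": 0, "dz": 0, "ax": 0, "ay": 0, "az": 0, "claw": 0},
])

```text
t: 13.33
tcp_pos: [0.436, -0.269, 0.2949]
orientation: [-0.343, 0.939, 0.002, 0.006]
contact_force: [-0.2, -0.5, 0.2]
width: 0.0426
grip_force: 0.0
```

step_arm([
  {"dx": -30, "dy": 20, "dz": 0, "ax": 0, "ay": 0, "az": 0, "claw": 0},
  {"dx": 0, "dy": 40, "dz": 0, "ax": 0, "ay": 0, "az": 0, "claw": 0},
  {"dx": 0, "dy": 40, "dz": 0, "ax": 0, "ay": 0, "az": 0, "claw": 0},
  {"dx": 0, "dy": 40, "dz": 0, "ax": 0, "ay": 0, "az": 0, "claw": 0},
  {"dx": 0, "dy": 40, "dz": 0, "ax": 0, "ay": 0, "az": 0, "claw": 0},
  {"dx": 0, "dy": 40, "dz": 0, "ax": 0, "ay": 0, "az": 0, "claw": 0},
  {"dx": 0, "dy": 40, "dz": 0, "ax": 0, "ay": 0, "az": 0, "claw": 0},
  {"dx": 0, "dy": 20, "dz": 0, "ax": 0, "ay": 0, "az": 0, "claw": 0},
  {"dx": 0, "dy": 0, "dz": 0, "ax": 0, "ay": 0, "az": 0, "claw": 0},
  {"dx": 0, "dy": 0, "dz": 0, "ax": 0, "ay": 0, "az": 0, "claw": 0},
])

```text
t: 14.17
tcp_pos: [0.407, 0.0118, 0.2942]
orientation: [-0.344, 0.939, 0.003, 0.006]
contact_force: [-0.8, 0.2, 0.0]
width: 0.0425
grip_force: 0.0
```

```bash
python3 - <<'E'
from h import *
o=get_obs();print(o["tcp_pos"],o["contact_force"].round(1),o["t"])
T=camera_info("top");S=camera_info("scene");f=grab_frame("top");g=grab_frame("scene")
pv=np.array([.613,-.2325])
def rep(a,lab):
    d=np.radians(176.7+a);c=np.r_[pv+.055*np.array([np.cos(d),np.sin(d)])]
    print(lab,a,"top",proj(T,(*c,.1705)).round(1),"scene",proj(S,(*c,.166)).round(1))
for a in(40,45,50):rep(a,"pred")
for n,im in(("top",f),("scene",g)):
    for nm,lo,hi in(("red",(0,150,60),(8,255,255)),("blue",(105,150,60),(125,255,255)),("yel",(25,150,130),(35,255,255))):
        for b in blobs(im,lo,hi,8,(190,100,340,320))[1]:print(n,nm,b)
# top-face direction in top view
m=blobs(f,(0,150,60),(8,255,255),30,(260,140,310,180))[0];r=cv2.minAreaRect(cv2.findNonZero(m));print(r)
cv2.imwrite("pics/z.png",np.hstack([cv2.resize(f[110:260,200:420],None,fx=1.8,fy=1.8,interpolation=2),cv2.resize(g[110:260,220:440],None,fx=1.8,fy=1.8,interpolation=2)]))
E
```

```text
[0.4070396  0.01180763 0.29421333] [-0.8  0.2  0. ] 14.1667
pred 40 top [290.8 160.4] scene [305.6 158.5]
pred 45 top [292.4 159. ] scene [307.6 158.2]
pred 50 top [294.  157.6] scene [309.5 157.9]
top red (array([291.9, 158.6]), array([285, 151,  14,  16, 123], dtype=int32))
top red (array([274.5, 182. ]), array([273, 178,   4,   9,  34], dtype=int32))
top blue (array([230.3, 167.8]), array([223, 160,  15,  16, 161], dtype=int32))
top blue (array([237.4, 298.6]), array([224, 292,  27,  14, 311], dtype=int32))
top yel (array([301.6, 172.8]), array([298, 170,   8,   7,  27], dtype=int32))
scene red (array([307.6, 156.9]), array([303, 147,  10,  21, 137], dtype=int32))
scene red (array([283.5, 174.9]), array([280, 172,   8,   7,  31], dtype=int32))
scene blue (array([254.8, 139.5]), array([249, 133,  13,  14, 112], dtype=int32))
scene blue (array([191.5, 269. ]), array([190, 264,   6,  13,  47], dtype=int32))
((287.56341552734375, 168.0292510986328), (17.25122833251953, 32.12779235839844), 24.77513885498047)
```

View pics/z.png

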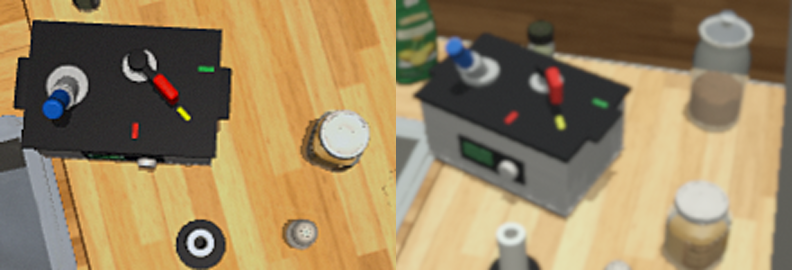

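The final views show the lever pointing along the yellow mark: its grip is at top (291.9,158.6) against (292.4,159.0) predicted for 45°. The probe is home in the port (top 230,168) and the bystanders stand. Handing in.

```bash
python3 -c "
from cell import ticket
print(ticket.job_done())"
```

```text
the job is handed in; nothing more can be done
None
```

The probe is seated with its collar home in the slanted port, the vent lever is at the yellow half-open mark (about 45°), and the job was handed in at about 14 s; the larger decoy probe, seen upright in the first pictures, was lying on the worktop by 2.4 s, and I put that down to it toppling by itself, since the arm read no contact force.

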